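# Seat the module's plug on the depth-stop press

### The job

Take the amber module from the open case, lay it in the press's channel with its orange plug leading, slide it gently until it is fully home against the end stop, and let go. Then push the yellow ram button down until it bottoms on the red stop ring, hold it firmly there for a second (always under 25 N), and let it spring up, leaving the module in the press. Only the press may push the plug; do not bang the module, and leave everything else alone.

Things in the scene. Friction and masses are not known exactly. Their poses are not given: they have to be found in the camera images.
- press: Blue bench press, fixed, on an aluminium base plate (10 mm thick, 120 mm wide, x -180 to +75 mm). Origin: under the ram axis at table level; x is the feed direction, mouth to end stop; z up. The module slides on the plate's top (z 10 mm) to the black rubber end stop, face at x = +18 mm: home is module centre at x = -42 mm. Blue head over the channel: z 75 to 115, x -24 to +55, 48 wide; column x 40 to 70 mm.
- mouth (a point): Point on the floor of the press's channel (press x = -102, z = 10 mm). The module can be lowered in from above with its centre here, 60 mm short of home, then pushed home on its rear end face. Two steel rails, 6 mm high, guide it: 43 mm apart from press x = -45 to +18 mm, splaying out to 54 mm apart at the open end (x = -170).
- endstop: Black rubber end stop of the press, 12 x 55 x 24 mm. Origin: centre of the lower edge of the face that the module meets (press x = +18, z = 10 mm). It is firm (gives well under 1 mm), so force on it climbs steeply: over 30 N of push on it is too much.
- ram: Sprung ram with a round yellow button, 48 mm across, 20 mm high. Origin: centre of the button's flat top, 157 mm over the press's origin when up. Spring 2 N at first, 4 N when down; it rises when let go. Its foot, 93 mm below, meets the plug on the way, adding about 5 N; after 10 to 18 mm the button lands on the red ring and force climbs steeply from 9 N. 14 to 20 N holds it firmly; over 25 N is too much.
- stop: Red stop ring, firm, 36 mm across, 12 mm high, round the ram's stem on top of the press head, under the button. Its height is set differently each time and stays put. Origin: centre of its underside (partly sunk in the head); its top face is 12 mm above. A ram bottomed on it leaves the plug's top about 61 mm below this origin.
- module: Amber box-shaped module, 120 x 40 x 36 mm (x, y, z), 0.2 to 0.36 kg, lying loose on the foam of the open case, with two teal discs on its top. Origin: centre of its underside; x along its length towards the end with the orange plug. Sliding it takes about 1 to 4 N. It is gripped across its 40 mm width.
- plug: Orange round press-fit plug, 18 mm across, standing 10 to 11 mm proud of the module's top at the start, 18 mm from the module's +x end (module x = +42 mm). Origin: centre of its top. It slides stiffly (about 5 N) down into the module and stays where it is left; it cannot be pulled back up.
- case: Open black carrying case filled with grey foam, fixed; 270 x 240 mm (x, y). Origin: centre of its underside. Foam surface at z = 50 mm, a 6 mm high rim round its edge; its lid is laid right back flat beyond its -y side (to y = -350 mm, under 45 mm high).
- spare: Grey box 60 x 35 x 24 mm lying on the case's foam; leave it alone. Origin: centre of its underside.
- coupler: Steel connector 28 mm across, 30 mm high, standing on the case's foam; leave it alone. Origin: centre of its underside.
- bottle: White bottle, 60 mm across, 150 mm high; leave it alone. Origin: centre of its underside.
- beaker: Clear plastic beaker, 70 mm across, 90 mm high; leave it alone. Origin: centre of its underside.
- spool: Yellow spool, 60 mm across, 42 mm high; leave it alone. Origin: centre of its underside.
- driver: Screwdriver lying on the bench beyond the press; leave it alone. Origin: on its underside, near its middle.
There are look-alikes about, which are no part of the job. Of the things like the module, leave any that is green or purple; of the rest the larger one is meant.

How it is judged:
On the way, in this order (a step that is already met when the one before it is completed fails the run):
1. the module lies home against the end stop, plug under the ram (x of module in the frame of press between -0.0455 and -0.039 m and y of module in the frame of press between -0.003 and 0.003 m and z of module in the frame of press between 0.0075 and 0.0125 m and horizontal distance between plug and ram below 0.0045 m and angle between the x axis of module and the x axis of press, either way round below 0.08 rad), for 0.2 s.
2. with the module home, the ram is bottomed on the stop ring (bearing on it with over 2.5 N) and kept there 0.4 s (all of step 1 and contact force between ram and stop above 2.5 N), for 0.4 s.
At the end, for the whole second after the job is handed in: The module lies at rest home in the channel (centre within 3 mm, within 0.08 rad of the feed direction, plug within 4.5 mm of the ram axis); the plug top is 59.8 to 62.8 mm below the underside of the stop ring, where a bottomed ram leaves it; the ram is back up (within 3 mm) (all of step 1 and z of plug in the frame of stop between -0.0628 and -0.0598 m and z of ram in the frame of press above 0.154 m and linear speed of module below 0.01 m/s); the robot touches nothing.
It fails at once if the ram button is pressed with more than 25 N (contact force between any of the fingers, the arm and ram above 25 N).
It fails at once if the plug is pushed by the gripper itself (contact force between any of the fingers, the arm and plug above 2 N).
It fails at once if the module is rammed against the end stop with more than 30 N (contact force between module and endstop above 30 N).
It fails at once if the module is dropped into the press or jammed in it with more than 90 N (contact force between module and press above 90 N).
It fails at once if another thing is moved by more than 30 mm (distance of any of spare, coupler, bottle, beaker, spool, driver from where it was at the start of the episode above 0.03 m).
It also fails if it takes over 69 s, if anything falls off the work surface, if the arm or the gripper's body presses on something with over 40 N, if the wrist force passes 120 N, or if a joint passes its speed limit or range.

### The arm

A 6-joint arm with a two-finger parallel gripper is mounted at the origin on the work surface. World frame = base frame: x ahead of the robot, y to its left, z up, the work surface at z = 0. Lengths are in m, angles in rad, forces in N, time in s.
With the tool pointing down it reaches from about 0.35 to 1 m from the base axis. Payload 7.1 kg.
Tool frame: the origin (TCP) lies at the very end of the fingers, on their centre line; the grasp point (between the pads) lies 19 mm behind it (grip_depth is the distance from the TCP to the grasp point, in m); z points along the fingers, y is the line along which they close (so a half turn about z gives the same grasp; the last joint's range is limited). The gripper opens to 85 mm and grips with 20 to 120 N. Pads are 22 mm wide; open, the fingers measure 114 mm over their backs; the gripper's body (76 mm by 85 mm) begins 54 mm behind the grasp point. The pads swing forward as they close: fully open they stand 13 mm farther back than shut.
Start: joints at [1.13, 0.423, 1.63, -0, 1.089, -0.019], TCP at [0.256, 0.57, 0.192] pointing down, gripper open.
Joint ranges: [-3, 3], [-0.9, 2.11], [0.09, 2.58], [-1.31, 4.45], [0.11, 2.69], [-2.54, 2.54]. Speed limits (rad/s): [2.39, 2.39, 3.01, 3.14, 3.14, 3.14].

### API

Orientations are given as a unit quaternion [x, y, z, w].
In Python, from station import observe, read_camera, finish_job, grip_depth gives the robot as it stands. The module is installed in compiled form; this text tells all that it offers.
- The arm moves only by the shell command python3 -m jog 'ROWS' [FORCE]. ROWS is JSON, a list of rows, each a list of 5 numbers: the closure, from -1 (fully open) to 1 (shut), so that 0 is half open, then the shift along the world's x, y, z scaled (see below), then the turn about the world's z scaled (see below). A call has exactly 10 rows; each row shifts and turns the commanded pose from where the row before left it; what a row does not reach is not made up. The controller multiplies each number of a shift by 75 cm and each number of a turn by pi/2 rad. A row lasts 1/12 s, in which the tool goes at most 41.7 mm and 7.16 degrees, less where a joint would pass 70% of its speed; a pose out of reach is approached as far as the arm can. A call with a number of a shift or a turn outside -1 to 1 is refused whole. A call with a gripper value outside its range is refused whole. The fingers move at their own pace and stop on an object; FORCE is the grip in N (left out, the last holds). Time passes only in rows, so rows that do not move let the fingers close, or fill a call up. It gives the time, the measured TCP pose, the force, the opening and the grip force at its end, in the units of the state.
- observe(): the state, without advancing time (a new reading comes with each control period).
- read_camera(name): name is "scene" or "top"; returns a dict with "frame" (480x640x3 uint8, red, green, blue), "range_z" (480x640 float32, m along the optical axis (not along the pixel's ray), 0 where there is no reading), "fx", "fy", "cx", "cy" (pixels), "eye" and "rotation" of the camera in the world. Camera axes: x right, y up, looking along -z (the intrinsics and any distortion apply to the point x, -y, -z); pixel columns grow to the right and rows downward; lengths in m; the calibration is good to about 2 mm. A picture is of the moment at which its call begins.
- finish_job(): hands the job in; it is judged then, once.
The state is a dict: "t": time; "joint_pos": joint angles; "dq": joint speeds; "effort": joint torques, N m; "eef_pos": TCP position; "orientation": TCP orientation; "wrist_force": force on the tool from outside, world axes, zero at the start; "wrist_torque": the same for the moment, N m; "gripper_width": opening from 0.0 (shut) to 1.0 (fully open); "finger_force": force on a finger pad.
Only numpy, scipy, OpenCV 4.12 (cv2) and the standard library are available. Lean on these libraries where they do the work, as an engineer would, in place of code of your own. Each camera call takes 0.05 s, during which the arm holds its last target. There are 200 camera calls.

## Working session

There is one attempt and no reset: what is moved stays moved. The work goes in short steps, Python scripts to look and compute and a shell command to move; the robot and the scene stay as the last step left them, time stands still between calls to the robot, and variables do not carry over. Pictures are saved under pics/ and viewed, at most 10 in all, crops included, and the job is handed in when it is done.

```bash
mkdir -p pics
cat > h.py <<'E'
import numpy as np, cv2
from station import observe, read_camera
def cloud(c):
    v,u=np.mgrid[0:480,0:640]; d=c["range_z"]
    p=np.stack([(u-c["cx"])/c["fx"]*d,-(v-c["cy"])/c["fy"]*d,-d],-1)
    P=p@np.array(c["rotation"]).T+np.array(c["eye"]); P[d==0]=np.nan
    return P
E
python3 - <<'E'
from h import *
print(observe())
for n in("scene","top"):
    c=read_camera(n); print({k:c[k] for k in c if k not in("frame","range_z")})
    np.savez(n+".npz",**c)
    cv2.imwrite(f"pics/{n}0.png",c["frame"][:,:,::-1])
import station; print(station.grip_depth)
E
```

```text
{'t': 0.0, 'joint_pos': array([ 1.13001192e+00,  4.23846875e-01,  1.63068243e+00,  3.40060385e-07,
        1.08861148e+00, -1.90280542e-02]), 'dq': array([-6.71695062e-04,  6.82981456e-05, -1.28102232e-03, -1.03919103e-03,
        3.19383327e-04, -3.55965408e-04]), 'effort': array([-2.48741359e-03, -5.57381845e+01, -2.81732565e+01, -1.12663386e-04,
        7.47347600e-03,  2.28419975e-05]), 'eef_pos': array([0.255586  , 0.56968721, 0.19154495]), 'orientation': array([ 2.09318718e-01,  9.77847164e-01, -7.53665063e-04, -1.76545781e-04]), 'wrist_force': array([ 0.0642956 , -0.07904891,  0.07432888]), 'wrist_torque': array([ 0.03473796, -0.00642931, -0.00556366]), 'finger_force': 0.0, 'gripper_width': 1.0018952169333628}
{'fx': 595.74973422693, 'fy': 595.74973422693, 'cx': 315.3617155802158, 'cy': 237.76715888564348, 'eye': array([1.42678921, 0.3193982 , 0.69564701]), 'rotation': array([0.26352347, 0.39753766, 0.73483971, 0.48221344])}
{'fx': 440.83502636057244, 'fy': 440.83502636057244, 'cx': 320.4031927301957, 'cy': 243.96056977423794, 'eye': array([ 0.5062275 , -0.04292386,  0.97394855]), 'rotation': array([-0.03554417,  0.01671943,  0.71748222, -0.69546843])}
0.0187
```

```bash
sed -i 's/np.array(c\["rotation"\]).T/Rotation.from_quat(c["rotation"]).as_matrix().T/; 1a from scipy.spatial.transform import Rotation' h.py
```

```text
(no output)
```

View pics/top0.png

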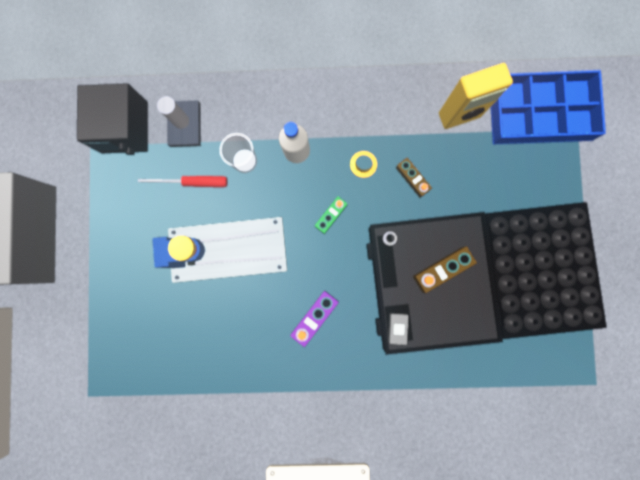

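View pics/scene0.png

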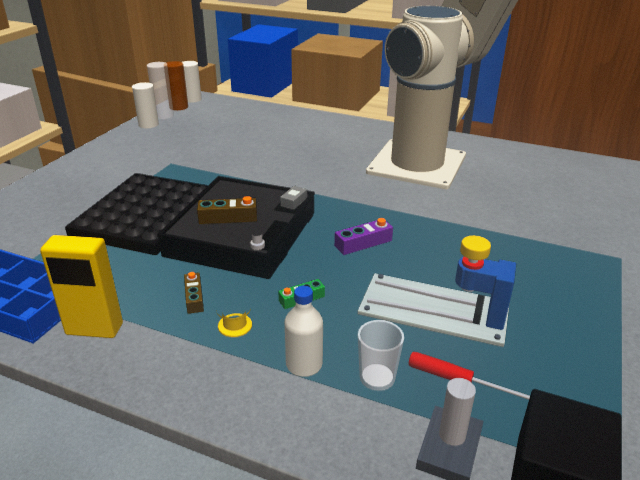

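The top view has module-like things at (446,270) amber in the case, (413,178) small amber on the bench, (331,215) green and (315,319) purple. The one in the case fits: it is amber and the larger of the two. In the press, the ram is at (180,248) and the plate's open end at about (283,245). The scene view agrees.

Run:
```python
from h import *
c=dict(np.load("top.npz")); P=cloud(c); f=c["frame"]; hsv=cv2.cvtColor(f,cv2.COLOR_RGB2HSV)
def rep(name,m,roi,zr):
    u0,v0,u1,v1=roi; M=np.zeros(m.shape,bool); M[v0:v1,u0:u1]=m[v0:v1,u0:u1]
    M&=(P[...,2]>zr[0])&(P[...,2]<zr[1])
    p=P[M]; r=cv2.minAreaRect((p[:,:2]*1000).astype(np.float32))
    print(name,len(p),"mean",p.mean(0).round(4),"zmed",np.median(p[:,2]).round(4),"rect",np.round(r[0],1),np.round(r[1],1),round(r[2],2),"box",cv2.boxPoints(r).round(1).tolist())
print(np.nanmedian(P[360:380,150:250,2]), "foam",np.nanmedian(P[310:335,425:480,2]))
al=np.ones((480,640),bool)
zc=np.nanmedian(P[310:335,425:480,2])
rep("module",al,(400,235,490,300),(zc+.02,zc+.042))
H,S,V=[hsv[...,i].astype(int) for i in range(3)]
rep("plug",(H<18)&(S>90)&(V>190),(410,270,440,295),(zc+.0,zc+.08))
rep("discs",(H>75)&(H<105)&(S>60),(440,245,480,280),(zc,zc+.08))
rep("button",(H>22)&(H<35)&(S>150),(160,230,200,270),(.14,.18))
rep("plate",(S<60)&(V>140),(165,210,295,290),(.003,.02))
rep("blue",(H>100)&(H<125)&(S>120),(145,230,215,270),(.09,.13))
s=dict(np.load("scene.npz")); Q=cloud(s); g=s["frame"]; h2=cv2.cvtColor(g,cv2.COLOR_RGB2HSV).astype(int)
def r2(n,m,roi):
    u0,v0,u1,v1=roi; M=np.zeros(m.shape,bool); M[v0:v1,u0:u1]=m[v0:v1,u0:u1]; p=Q[M]; print(n,len(p),np.nanpercentile(p,[2,50,98],axis=0).round(4).tolist())
r2("red",((h2[...,0]<6)|(h2[...,0]>174))&(h2[...,1]>170),(455,250,495,275))
r2("yel",(h2[...,0]>20)&(h2[...,0]<35)&(h2[...,1]>150),(455,230,495,265))
r2("plug",(h2[...,0]<12)&(h2[...,1]>150)&(h2[...,2]>180),(235,190,260,212))
a=cv2.resize(f[220:340,360:520],None,fx=4,fy=4,interpolation=cv2.INTER_CUBIC)
cv2.imwrite("pics/crop1.png",a[:,:,::-1])
b=cv2.resize(f[200:295,140:300],None,fx=5,fy=5,interpolation=cv2.INTER_CUBIC)
cv2.imwrite("pics/crop2.png",b[:,:,::-1])
```

```text
0.0005216314776175235 foam 0.04907738642582116
module 1187 mean [ 0.5157 -0.2698  0.0848] zmed 0.0851 rect [ 514.4 -269.4] [ 40.9 120. ] 28.46 box [[467.8999938964844, -226.39999389648438], [525.0, -331.8999938964844], [561.0, -312.3999938964844], [503.79998779296875, -206.89999389648438]]
plug 39 mean [ 0.4937 -0.2321  0.0947] zmed 0.0948 rect [ 493.5 -232.7] [15.8 15.7] 82.52 box [[484.70001220703125, -239.60000610351562], [500.20001220703125, -241.60000610351562], [502.29998779296875, -225.89999389648438], [486.70001220703125, -223.89999389648438]]
discs 133 mean [ 0.5274 -0.2943  0.0864] zmed 0.0866 rect [ 527.  -293.9] [21.3 50. ] 29.34 box [[505.5, -277.29998779296875], [530.0, -320.8999938964844], [548.5999755859375, -310.5], [524.0999755859375, -266.8999938964844]]
button 0 mean [nan nan nan] zmed nan rect [0. 0.] [0. 0.] 0.0 box [[0.0, 0.0], [0.0, 0.0], [0.0, 0.0], [0.0, 0.0]]
plate 5299 mean [0.5735 0.1716 0.0103] zmed 0.0101 rect [573.7 190.7] [125.4 260.6] 3.99 box [[502.1000061035156, 316.29998779296875], [520.2000122070312, 56.400001525878906], [645.2999877929688, 65.0999984741211], [627.0999755859375, 325.1000061035156]]
blue 541 mean [0.564  0.2835 0.1146] zmed 0.115 rect [565.1 263.7] [93.8 57.3] 89.08 box [[535.7000122070312, 217.1999969482422], [593.0, 216.3000030517578], [594.5, 310.1000061035156], [537.2000122070312, 311.0]]
red 134 [[0.5639, 0.2246, 0.114], [0.5807, 0.2426, 0.1198], [0.5887, 0.2562, 0.1223]]
yel 593 [[0.5526, 0.2194, 0.1388], [0.5826, 0.2414, 0.1551], [0.5944, 0.2623, 0.158]]
plug 17 [[0.4868, -0.237, 0.0856], [0.4999, -0.2288, 0.0906], [0.5063, -0.2251, 0.0958]]<stdin>:7: RuntimeWarning: Mean of empty slice.
  ret = um.true_divide(
  return _methods._mean(a, axis=axis, dtype=dtype,
  ret = ret.dtype.type(ret / rcount)
```

View pics/crop1.png

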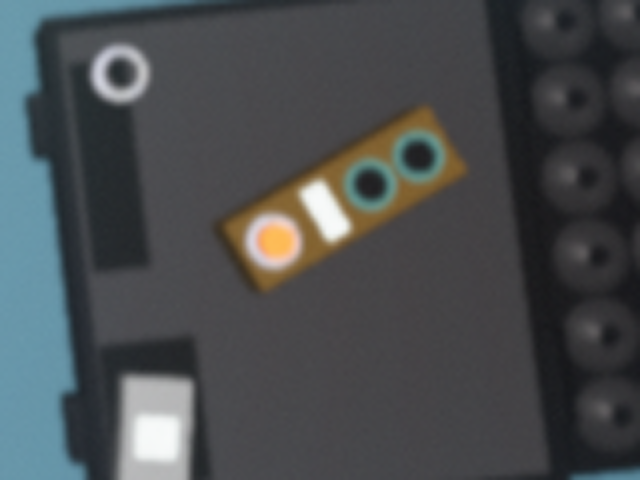

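View pics/crop2.png

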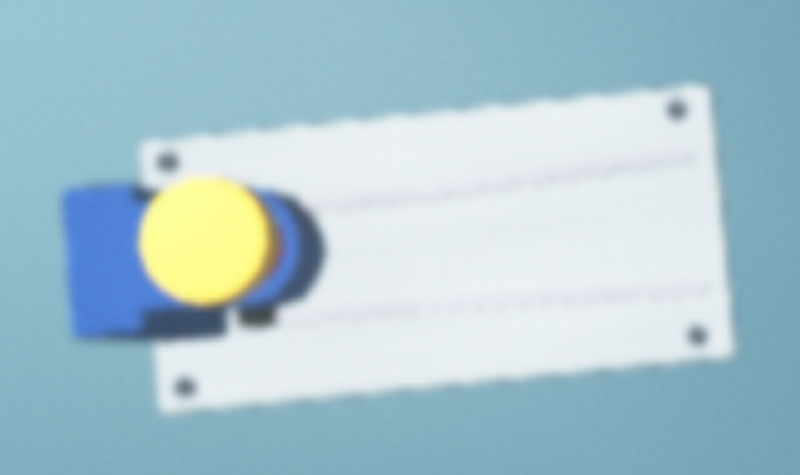

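The crop confirms the large amber module in the case: orange plug at the left, two teal discs at the right. In the second crop the button sits at the plate's left end, with the channel opening to the right. I'll start moving and refine the press's ram axis meanwhile.

```bash
R='[-1,0.016,-0.05,0,-0.0414]'; python3 -m jog '[[-1,0.016,-0.05,0,-0.0414],[-1,0.016,-0.05,0,-0.0414],[-1,0.016,-0.05,0,-0.0414],[-1,0.016,-0.05,0,-0.0414],[-1,0.016,-0.05,0,-0.0414],[-1,0.016,-0.05,0,-0.0414],[-1,0.016,-0.05,0,-0.0414],[-1,0.016,-0.05,0,-0.0414],[-1,0.016,-0.05,0,-0.0414],[-1,0.016,-0.05,0,-0.0414]]' 40
python3 - <<'E'
from h import *
c=dict(np.load("top.npz")); P=cloud(c)
for n,M in(("btn",(P[...,2]>.145)&(P[...,2]<.17)),):
    M[:, :150]=0;M[:,215:]=0;M[:225]=0;M[275:]=0
    p=P[M]; print(n,len(p),p.mean(0),cv2.minEnclosingCircle((p[:,:2]*1000).astype(np.float32)))
# screws on plate: dark blobs in crop
g=cv2.cvtColor(c["frame"],cv2.COLOR_RGB2GRAY).astype(float)
for u,v in((173.5,232),(177,277),(275,222),(279.5,267)):
    u0,v0=int(u),int(v); w=np.clip(np.median(g[v0-5:v0+6,u0-5:u0+6])-25-g[v0-3:v0+4,u0-3:u0+4],0,None)
    vv,uu=np.mgrid[v0-3:v0+4,u0-3:u0+4]; a,b=(w*uu).sum()/w.sum(),(w*vv).sum()/w.sum()
    q=Rotation.from_quat(c["rotation"]).apply([(a-c["cx"])/c["fx"],-(b-c["cy"])/c["fy"],-1]); s=(0.010-c["eye"][2])/q[2]; print(a,b,(c["eye"]+s*q).round(4))
E
```

```text
t: 0.93
eef_pos: [0.3758, 0.1934, 0.1923]
orientation: [0.512, 0.859, -0.0, -0.0]
wrist_force: [1.4, 0.1, -0.1]
gripper_width: 0.999
finger_force: 0.0
btn 530 [0.5695662  0.2389216  0.15624918] ((570.145751953125, 240.6356658935547), 24.17776870727539)
173.1581920903955 231.969868173258 [0.6152 0.3075 0.01  ]
176.55216693418942 277.0096308186196 [0.5153 0.3005 0.01  ]
274.90984974958263 221.51585976627712 [0.6309 0.0806 0.01  ]
279.03718199608613 266.692759295499 [0.531  0.0738 0.01  ]
```

```bash
python3 -m jog '[[-1,0.015,-0.05,0,0],[-1,0.015,-0.05,0,0],[-1,0.015,-0.05,0,0],[-1,0.015,-0.05,0,0],[-1,0.015,-0.05,0,0],[-1,0.015,-0.05,0,0],[-1,0.015,-0.05,0,0],[-1,0.015,-0.05,0,0],[-1,0.015,-0.05,0,0],[-1,0.015,-0.05,0,0]]'
```

```text
t: 1.77
eef_pos: [0.4882, -0.1818, 0.1921]
orientation: [0.511, 0.86, 0.0, -0.0]
wrist_force: [1.1, 0.5, 0.6]
gripper_width: 1.002
finger_force: 0.0
```

```bash
python3 -m jog '[[-1,0.0116,-0.039,0,0],[-1,0.0116,-0.039,0,0],[-1,0.0116,-0.039,0,0],[-1,0,0,-0.027,0],[-1,0,0,-0.027,0],[-1,0,0,-0.027,0],[-1,0,0,-0.02,0],[-1,0,0,0,0],[-1,0,0,0,0],[-1,0,0,0,0]]'
```

```text
t: 2.6
eef_pos: [0.5149, -0.2677, 0.1173]
orientation: [0.511, 0.86, 0.0, 0.0]
wrist_force: [-0.3, 0.5, 0.9]
gripper_width: 0.995
finger_force: 0.0
```

```bash
python3 -m jog '[[-1,-0.0005,-0.002,-0.018,0],[-1,0,0,-0.018,0],[-1,0,0,-0.018,0],[-1,0,0,-0.014,0],[-1,0,0,-0.0104,0],[-1,0,0,0,0],[1,0,0,0,0],[1,0,0,0,0],[1,0,0,0,0],[1,0,0,0,0]]' 50; python3 -m jog '[[1,0,0,0,0],[1,0,0,0,0],[1,0,0,0,0],[1,0,0,0,0],[1,0,0,0.01,0],[1,0,0,0.02,0],[1,0,0,0.02,0],[1,0,0,0.02,0],[1,0,0,0.02,0],[1,0,0,0,0]]'
```

```text
t: 3.43
eef_pos: [0.5145, -0.2693, 0.0585]
orientation: [0.511, 0.86, 0.0, 0.001]
wrist_force: [-1.5, 1.1, 0.5]
gripper_width: 0.455
finger_force: 0.0
t: 4.27
eef_pos: [0.516, -0.27, 0.1287]
orientation: [0.511, 0.86, 0.0, 0.003]
wrist_force: [0.6, -0.5, 0.7]
gripper_width: 0.007
finger_force: 0.0
```

Nothing is held. I'll look.

Run:
```python
from h import *
print(observe()["eef_pos"],observe()["wrist_force"])
c=read_camera("top");s=read_camera("scene");np.savez("top1.npz",**c);np.savez("scene1.npz",**s)
a=cv2.resize(c["frame"][200:340,370:530],None,fx=2.5,fy=2.5); b=cv2.resize(s["frame"][90:290,120:360],(420,350))
b=b; out=np.zeros((350,820,3),np.uint8); out[:, :400]=a; out[:,400:]=b
cv2.imwrite("pics/after.png",out[:,:800,::-1])
```

```text
[ 0.51601903 -0.27003861  0.12867639] [ 0.59425864 -0.46906983  0.7461    ]
```

View pics/after.png

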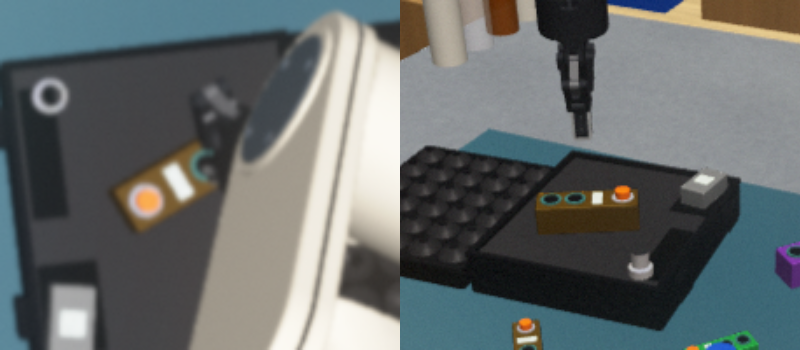

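Run:
```python
from h import *
for n in("top","scene"):
  for k in("","1"):
    c=dict(np.load(n+k+".npz")); P=cloud(c); f=c["frame"]; h=cv2.cvtColor(f,cv2.COLOR_RGB2HSV).astype(int)
    box=(abs(P[...,0]-.51)<.09)&(abs(P[...,1]+.27)<.09)
    amb=box&(h[...,0]>8)&(h[...,0]<25)&(h[...,1]>120)&(P[...,2]<.1)
    plug=box&(h[...,0]<18)&(h[...,1]>100)&(h[...,2]>190)
    print(n,k,"amb",amb.sum(),np.percentile(P[amb],[1,50,99],axis=0).round(3).tolist(),"plug",P[plug].mean(0).round(4))
    if k:
      g=box&(P[...,2]>.105)&(P[...,2]<.25); p=P[g]
      if len(p):
        for z in np.arange(.105,.2,.01):
          q=p[(p[:,2]>=z)&(p[:,2]<z+.01)]
          if len(q): print(round(z,3),len(q),q.mean(0).round(3),q.min(0).round(3),q.max(0).round(3))
```

```text
top  amb 543 [[0.473, -0.326, 0.073], [0.511, -0.26, 0.085], [0.555, -0.211, 0.097]] plug [ 0.4938 -0.2311  0.0949]
top 1 amb 343 [[0.473, -0.281, 0.075], [0.501, -0.24, 0.085], [0.537, -0.21, 0.098]] plug [ 0.4939 -0.2322  0.0949]
0.165 6 [ 0.513 -0.259  0.173] [ 0.506 -0.261  0.169] [ 0.52  -0.256  0.174]
0.175 19 [ 0.516 -0.258  0.18 ] [ 0.506 -0.261  0.176] [ 0.527 -0.255  0.185]
0.185 14 [ 0.515 -0.258  0.19 ] [ 0.506 -0.262  0.185] [ 0.525 -0.255  0.194]
0.195 5 [ 0.515 -0.257  0.199] [ 0.511 -0.259  0.195] [ 0.525 -0.255  0.204]
scene  amb 1140 [[0.482, -0.323, 0.05], [0.528, -0.26, 0.073], [0.56, -0.21, 0.095]] plug [ 0.4969 -0.2322  0.0936]
scene 1 amb 1141 [[0.485, -0.323, 0.05], [0.528, -0.26, 0.073], [0.56, -0.211, 0.095]] plug [ 0.4974 -0.2322  0.0932]
0.155 1 [ 0.518 -0.264  0.165] [ 0.518 -0.264  0.165] [ 0.518 -0.264  0.165]
0.165 36 [ 0.523 -0.265  0.17 ] [ 0.513 -0.275  0.166] [ 0.53  -0.256  0.175]
0.175 58 [ 0.525 -0.263  0.18 ] [ 0.511 -0.275  0.175] [ 0.533 -0.255  0.185]
0.185 58 [ 0.524 -0.264  0.19 ] [ 0.503 -0.276  0.186] [ 0.533 -0.256  0.195]
0.195 32 [ 0.526 -0.262  0.199] [ 0.514 -0.273  0.195] [ 0.533 -0.255  0.203]
```

Run:
```python
from h import *
print({k:v for k,v in observe().items() if k in("t","eef_pos","gripper_width","joint_pos")})
for n in("scene","top"):
    c=dict(np.load(n+"1.npz")); R=Rotation.from_quat(c["rotation"])
    for z in(.1287,.1287+.013,.167):
        q=R.inv().apply(np.array([.516,-.27,z])-c["eye"]); print(n,z,c["cx"]+c["fx"]*q[0]/-q[2],c["cy"]-c["fy"]*q[1]/-q[2],-q[2])
c=dict(np.load("scene1.npz")); d=c["range_z"]; print(d[150:200:4,216:234:3].round(3)); print(c["frame"][150:200:4,224])
```

```text
{'t': 4.3667, 'joint_pos': array([-5.02647219e-01,  4.42393359e-01,  1.77898922e+00, -9.20847951e-06,
        9.18681900e-01, -1.00135129e+00]), 'eef_pos': array([ 0.51442586, -0.26922609,  0.12594043]), 'gripper_width': -0.004363557200731432}
scene 0.1287 225.0787776455007 184.2379966365864 1.205507521299184
scene 0.14170000000000002 224.57018995287416 178.50337903130662 1.198422022327689
scene 0.167 223.56295850326046 167.14626739198192 1.1846325512523945
top 0.1287 452.0062443064634 267.66597348377644 0.8375873291226126
top 0.14170000000000002 453.8816792024239 267.5282071570688 0.8246274452260598
top 0.167 457.7058926023626 267.24728680425335 0.7994055173350764
[[0.    1.133 1.129 1.134 1.134 1.655]
 [1.636 1.153 1.153 1.153 1.166 1.631]
 [1.61  1.163 1.161 1.161 1.167 1.602]
 [1.59  1.169 1.165 1.164 1.167 1.59 ]
 [1.568 1.175 1.17  1.167 1.175 1.569]
 [1.546 1.55  1.541 1.549 1.548 1.556]
 [1.534 1.527 1.529 1.523 1.531 0.   ]
 [1.393 1.389 1.387 1.388 1.394 1.388]
 [1.384 1.385 1.383 1.383 1.385 1.386]
 [1.364 1.366 1.368 1.368 1.369 1.366]
 [1.355 1.349 1.352 1.351 1.356 1.353]
 [1.336 1.341 1.344 1.337 1.336 1.337]
 [1.322 1.321 1.32  1.322 1.32  1.32 ]]
[[ 42  45  46]
 [ 25  26  26]
 [ 35  34  34]
 [ 33  33  35]
 [ 33  35  36]
 [138 139 141]
 [132 141 145]
 [ 23  22  23]
 [ 50  51  49]
 [ 50  44  48]
 [ 49  47  49]
 [ 52  51  53]
 [ 54  52  53]]
```

The module hasn't moved. By the scene camera the closed fingertips are at z ≈ 0.164, where the state reports a TCP at 0.1287. The real tips are about 36 mm higher than reported, so the fingers closed over the module's top. I'll open, descend and recheck.

```bash
python3 -m jog '[[-1,0,0,0,0],[-1,0,0,0,0],[-1,0,0,0,0],[-1,0,0,0,0],[-1,0,0,0,0],[-1,0,0,-0.0176,0],[-1,0,0,-0.0176,0],[-1,0,0,-0.0176,0],[-1,0,0,-0.0176,0],[-1,0,0,-0.0176,0]]' 50; python3 -m jog '[[-1,0,0,-0.005,0],[-1,0,0,-0.005,0],[-1,0,0,-0.005,0],[-1,0,0,-0.005,0],[-1,0,0,-0.005,0],[-1,0,0,-0.005,0],[-1,0,0,0,0],[-1,0,0,0,0],[-1,0,0,0,0],[-1,0,0,0,0]]'
python3 - <<'E'
from h import *
s=read_camera("scene"); P=cloud(s); np.savez("s2.npz",**s); v=cv2.cvtColor(s["frame"],cv2.COLOR_RGB2HSV).astype(int)
print(observe()["eef_pos"])
b=cv2.resize(s["frame"][100:260,140:340],(800,640))[:600]
cv2.imwrite("pics/open.png",b[:,:,::-1])
E
```

```text
t: 5.2
eef_pos: [0.5141, -0.269, 0.0585]
orientation: [0.511, 0.86, 0.0, -0.0]
wrist_force: [0.1, -0.8, 0.1]
gripper_width: 0.997
finger_force: 0.0
t: 6.03
eef_pos: [0.5143, -0.2691, 0.037]
orientation: [0.511, 0.86, 0.0, 0.0]
wrist_force: [0.1, 0.3, 0.9]
gripper_width: 1.002
finger_force: 0.0
[ 0.51424769 -0.26913139  0.03701716]
```

View pics/open.png

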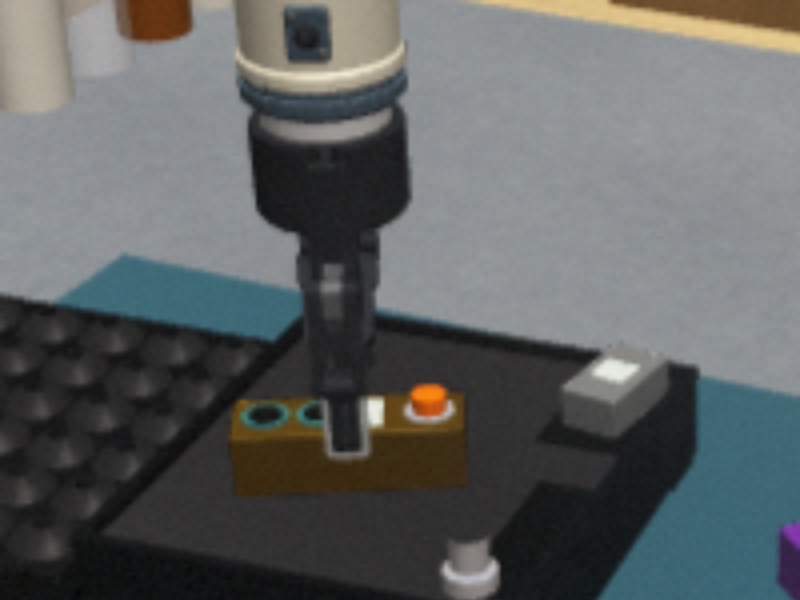

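Looking from the front, the near finger's tip is at (347,457) in the crop, roughly halfway down the module's side. I'll compute the tip's height from that.

Run:
```python
from h import *
c=dict(np.load("s2.npz")); P=cloud(c)
print(c["range_z"][196:222:2,220:234:2].round(3))
print(P[196:222:2,227].round(3))
R=Rotation.from_quat(c["rotation"])
for r in(40,50,57):
  for z in(.05,.06,.07,.08,.09):
    q=R.inv().apply(np.array([.514+r/1000*.878,-.269+r/1000*.478,z])-c["eye"]); print(r,z,(c["cx"]-c["fx"]*q[0]/q[2]).round(1),(c["cy"]+c["fy"]*q[1]/q[2]).round(1),-q[2].round(3))
```

```text
[[1.13  1.134 1.138 1.138 1.141 1.135 1.333]
 [1.139 1.138 1.14  1.139 1.138 1.143 1.32 ]
 [1.167 1.162 1.16  1.161 1.169 1.173 1.239]
 [1.229 1.164 1.164 1.17  1.161 1.174 1.23 ]
 [1.227 1.172 1.165 1.166 1.165 1.175 1.229]
 [1.221 1.177 1.17  1.172 1.175 1.177 1.222]
 [1.212 1.177 1.174 1.179 1.173 1.181 1.185]
 [1.214 1.185 1.174 1.176 1.172 1.178 1.183]
 [1.225 1.183 1.177 1.182 1.179 1.18  1.186]
 [1.221 1.224 1.185 1.225 1.219 1.224 1.221]
 [1.22  1.228 1.225 1.228 1.226 1.226 1.228]
 [1.225 1.225 1.23  1.23  1.229 1.226 1.227]
 [1.23  1.23  1.229 1.229 1.233 1.229 1.231]]
[[ 0.577 -0.229  0.142]
 [ 0.575 -0.23   0.136]
 [ 0.563 -0.239  0.123]
 [ 0.561 -0.24   0.118]
 [ 0.562 -0.24   0.113]
 [ 0.562 -0.24   0.109]
 [ 0.562 -0.241  0.105]
 [ 0.562 -0.241  0.1  ]
 [ 0.565 -0.239  0.097]
 [ 0.534 -0.26   0.071]
 [ 0.534 -0.261  0.066]
 [ 0.533 -0.261  0.061]
 [ 0.534 -0.261  0.056]]
40 0.05 228.3 227.3 1.216
40 0.06 228.0 223.1 1.211
40 0.07 227.6 218.9 1.205
40 0.08 227.2 214.7 1.2
40 0.09 226.8 210.4 1.194
50 0.05 228.2 229.9 1.208
50 0.06 227.8 225.7 1.202
50 0.07 227.4 221.5 1.197
50 0.08 227.1 217.2 1.192
50 0.09 226.7 212.9 1.186
57 0.05 228.1 231.7 1.202
57 0.06 227.7 227.5 1.197
57 0.07 227.3 223.3 1.191
57 0.08 226.9 219.0 1.186
57 0.09 226.6 214.7 1.18
```

```bash
python3 -m jog '[[-1,0,0,-0.009,0],[-1,0,0,-0.009,0],[-1,0,0,-0.009,0],[-1,0,0,-0.009,0],[-1,0,0,0,0],[1,0,0,0,0],[1,0,0,0,0],[1,0,0,0,0],[1,0,0,0,0],[1,0,0,0,0]]' 50; python3 -m jog '[[1,0,0,0,0],[1,0,0,0,0],[1,0,0,0,0],[1,0,0,0,0],[1,0,0,0,0],[1,0,0,0,0],[1,0,0,0,0],[1,0,0,0,0],[1,0,0,0,0],[1,0,0,0,0]]'
```

```text
t: 6.92
eef_pos: [0.5143, -0.2693, 0.0102]
orientation: [0.511, 0.86, -0.0, 0.0]
wrist_force: [-1.0, -0.7, 2.5]
gripper_width: 0.459
finger_force: 51.9
t: 7.75
eef_pos: [0.5143, -0.2692, 0.0102]
orientation: [0.511, 0.86, -0.0, 0.0]
wrist_force: [-1.5, -1.2, 5.5]
gripper_width: 0.461
finger_force: 52.0
```

```bash
python3 -m jog '[[1,0,0,0.005,0],[1,0,0,0.01,0],[1,0,0,0.02,0],[1,0,0,0.025,0],[1,0,0,0.025,0],[1,0,0,0.022,0],[1,0,0,0,0],[1,0,0,0,0],[1,0,0,0,0],[1,0,0,0,0]]'; python3 -m jog '[[1,0.004,0.02,0,0],[1,0.005,0.035,0,0],[1,0.005,0.04,0,0],[1,0.006,0.045,0,-0.03],[1,0.008,0.045,0,-0.04],[1,0.008,0.045,0,-0.04],[1,0.008,0.045,0,-0.04],[1,0.008,0.045,0,-0.04],[1,0.008,0.045,0,-0.04],[1,0.008,0.045,0,-0.04]]'
```

```text
t: 8.58
eef_pos: [0.5131, -0.2684, 0.0887]
orientation: [0.511, 0.86, -0.0, -0.001]
wrist_force: [-0.5, -0.2, -3.3]
gripper_width: 0.461
finger_force: 51.3
t: 9.42
eef_pos: [0.5643, 0.0401, 0.0888]
orientation: [0.681, 0.732, -0.001, -0.001]
wrist_force: [0.3, -0.5, -3.3]
gripper_width: 0.466
finger_force: 51.1
```

```bash
python3 -m jog '[[1,0.004,0.03,0,0],[1,0.004,0.03,0,0],[1,0.004,0.03,0,0],[1,0.003,0.018,0,0],[1,0.002,0.008,0,0],[1,0,0,0,0],[1,0,0,0,0],[1,0,0,0,0],[1,0,0,0,0],[1,0,0,0,0]]'
python3 - <<'E'
from h import *
o=observe(); print(o["eef_pos"],o["orientation"])
c=read_camera("top"); P=cloud(c); s=read_camera("scene"); S=cloud(s)
np.savez("t3.npz",**c);np.savez("s3.npz",**s)
h=cv2.cvtColor(c["frame"],cv2.COLOR_RGB2HSV).astype(int); k=(abs(P[...,0]-.577)<.12)&(P[...,1]>.03)&(P[...,1]<.24)
plug=k&(h[...,0]<18)&(h[...,1]>90)&(h[...,2]>190)&(P[...,2]>.08); print("plug",plug.sum(),P[plug].mean(0).round(4) if plug.any() else "")
h=cv2.cvtColor(s["frame"],cv2.COLOR_RGB2HSV).astype(int); k=(abs(S[...,0]-.577)<.1)&(S[...,1]>.03)&(S[...,1]<.22)
a=k&(h[...,0]>8)&(h[...,0]<25)&(h[...,1]>110)&(S[...,2]>.05); print(a.sum(),np.percentile(S[a],[.5,50,99.5],axis=0).round(3).tolist())
b=cv2.resize(s["frame"][160:340,300:540],(800,600)); cv2.imwrite("pics/mouth.png",b[:,:,::-1])
E
```

```text
t: 10.25
eef_pos: [0.5778, 0.1245, 0.09]
orientation: [0.681, 0.733, -0.0, -0.0]
wrist_force: [-0.6, -0.6, -2.6]
gripper_width: 0.461
finger_force: 51.1
[0.57775885 0.12445769 0.09003069] [ 6.80724165e-01  7.32539828e-01 -1.08931216e-04 -1.68629241e-05]
plug 5 [0.6248 0.0985 0.4444]
847 [[0.561, 0.066, 0.131], [0.595, 0.15, 0.162], [0.604, 0.219, 0.177]]
```

View pics/mouth.png

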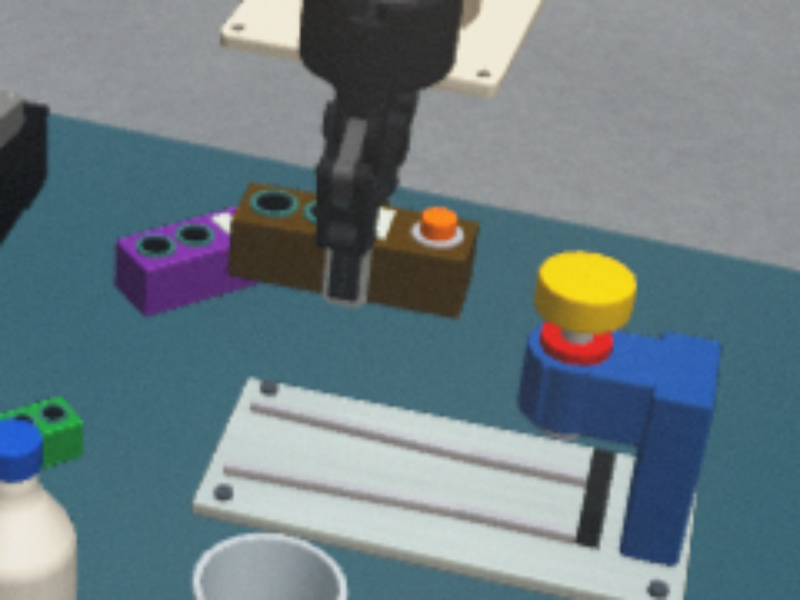

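The module is held level, with the plug towards the press at crop (438,220). Its underside is at 0.13, lined up with the channel. Lowering.

```bash
python3 -m jog '[[1,-0.0005,0.004,0,-0.0027],[1,0,0.004,-0.01,0],[1,0,0,-0.02,0],[1,0,0,-0.02,0],[1,0,0,-0.02,0],[1,0,0,-0.02,0],[1,0,0,-0.02,0],[1,0,0,-0.015,0],[1,0,0,-0.01,0],[1,0,0,0,0]]'; python3 -m jog '[[1,0,0,-0.0025,0],[1,0,0,-0.0025,0],[1,0,0,-0.0025,0],[1,0,0,-0.0025,0],[1,0,0,-0.0025,0],[1,0,0,-0.0025,0],[1,0,0,0,0],[1,0,0,0,0],[1,0,0,0,0],[1,0,0,0,0]]'
```

```text
t: 11.18
eef_pos: [0.5762, 0.1314, -0.013]
orientation: [0.682, 0.732, -0.001, -0.001]
wrist_force: [0.4, -0.7, -4.1]
gripper_width: 0.462
finger_force: 51.1
t: 12.02
eef_pos: [0.5775, 0.1315, -0.0224]
orientation: [0.682, 0.732, 0.0, 0.0]
wrist_force: [0.1, -0.3, -3.2]
gripper_width: 0.462
finger_force: 51.1
```

```bash
python3 -m jog '[[1,0,0,-0.0013,0],[1,0,0,-0.0013,0],[1,0,0,-0.0013,0],[1,0,0,-0.0013,0],[1,0,0,-0.0013,0],[1,0,0,-0.0012,0],[1,0,0,-0.001,0],[1,0,0,0,0],[1,0,0,0,0],[1,0,0,0,0]]'
```

```text
t: 12.85
eef_pos: [0.5779, 0.1315, -0.0247]
orientation: [0.682, 0.732, 0.0, 0.0]
wrist_force: [-13.4, -3.8, 40.9]
gripper_width: 0.46
finger_force: 78.6
```

```bash
python3 -m jog '[[1,0,0,0.002,0],[1,0,0,0.002,0],[1,0,0,0.001,0],[1,0,0,0,0],[1,0,0,0,0],[1,0,0,0,0],[1,0,0,0,0],[1,0,0,0,0],[1,0,0,0,0],[1,0,0,0,0]]'
python3 - <<'E'
from h import *
c=read_camera("top"); P=cloud(c); s=read_camera("scene"); S=cloud(s)
np.savez("t4.npz",**c);np.savez("s4.npz",**s)
h=cv2.cvtColor(s["frame"],cv2.COLOR_RGB2HSV).astype(int); k=(abs(S[...,0]-.577)<.1)&(S[...,1]>.03)&(S[...,1]<.22)
a=k&(h[...,0]>8)&(h[...,0]<25)&(h[...,1]>110)&(S[...,2]>.005)
p=S[a]; print(a.sum(),np.percentile(p,[.5,50,99.5],axis=0).round(4).tolist())
side=p[(p[:,2]<.045)]; f=np.polyfit(side[:,1],side[:,0],1); print("side line x at y .08,.13,.18",np.polyval(f,[.08,.13,.18]).round(4),"angle",np.degrees(np.arctan(f[0])))
for y in(.08,.10,.16,.18): q=p[abs(p[:,1]-y)<.008]; print(y,q[:,2].min().round(4),np.percentile(q[:,2],99).round(4))
b=cv2.resize(s["frame"][200:340,340:520],(771,600),interpolation=cv2.INTER_CUBIC); cv2.imwrite("pics/mouth2.png",b[:,:,::-1])
E
```

```text
t: 13.68
eef_pos: [0.5778, 0.1315, -0.0244]
orientation: [0.682, 0.732, 0.0, 0.0]
wrist_force: [-3.3, -1.3, 12.8]
gripper_width: 0.464
finger_force: 59.8
533 [[0.5597, 0.0714, 0.0185], [0.591, 0.1553, 0.0501], [0.6039, 0.2192, 0.1546]]
side line x at y .08,.13,.18 [0.6018 0.5982 0.5945] angle -4.137585821802495
0.08 0.0224 0.0526
0.1 0.0194 0.0525
0.16 0.017 0.0619
0.18 0.0274 0.0629
```

View pics/mouth2.png

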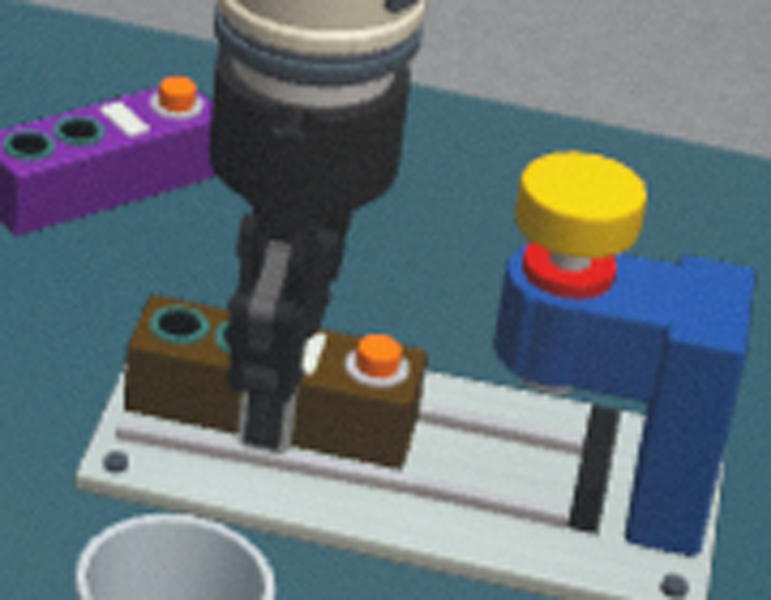

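The module's top is at 0.0525, 6 mm too high. The fingertips, flush with its underside, are resting on the rails (near tip at crop (265,450)). I'll set the module on the free bench beside the press and regrip it higher.

```bash
python3 -m jog '[[1,0,0,0.01,0],[1,0,0,0.025,0],[1,0,0,0.025,0],[1,-0.02,0.008,0,0],[1,-0.035,0.01,0,0],[1,-0.035,0.01,0,0],[1,-0.035,0.01,0,0],[1,-0.035,0.01,0,0],[1,-0.024,0.005,0,0],[1,0,0,0,0]]' 50; python3 -m jog '[[1,0,0,-0.025,0],[1,0,0,-0.025,0],[1,0,0,-0.02,0],[1,0,0,-0.005,0],[1,0,0,0,0],[1,0,0,0,0],[1,0,0,0,0],[1,0,0,0,0],[1,0,0,0,0],[1,0,0,0,0]]'
```

```text
t: 14.62
eef_pos: [0.4344, 0.1709, 0.0191]
orientation: [0.681, 0.732, -0.002, -0.001]
wrist_force: [-0.9, -0.1, -3.0]
gripper_width: 0.459
finger_force: 51.5
t: 15.45
eef_pos: [0.4399, 0.1713, -0.0359]
orientation: [0.682, 0.732, 0.0, 0.0]
wrist_force: [0.4, 0.2, -4.4]
gripper_width: 0.458
finger_force: 51.2
```

```bash
python3 -m jog '[[1,0,0,-0.001,0],[1,0,0,-0.001,0],[1,0,0,-0.001,0],[1,0,0,-0.001,0],[1,0,0,-0.0005,0],[1,0,0,0,0],[1,0,0,0,0],[1,0,0,0,0],[1,0,0,0,0],[1,0,0,0,0]]'
```

```text
t: 16.28
eef_pos: [0.4394, 0.1712, -0.0398]
orientation: [0.682, 0.732, -0.0, -0.0]
wrist_force: [-2.2, -0.1, 3.1]
gripper_width: 0.46
finger_force: 52.0
```

```bash
python3 -m jog '[[-1,0,0,0,0],[-1,0,0,0,0],[-1,0,0,0,0],[-1,0,0,0.005,0],[-1,0,0,0.005,0],[-1,0,0,0.0045,0],[-1,0,0,0,0],[1,0,0,0,0],[1,0,0,0,0],[1,0,0,0,0]]' 50; python3 -m jog '[[1,0,0,0,0],[1,0,0,0,0],[1,0,0,0,0],[1,0,0,0,0],[1,0,0,0,0],[1,0,0,0.02,0],[1,0,0,0.03,0],[1,0,0,0.03,0],[1,0,0,0,0],[1,0,0,0,0]]'
```

```text
t: 17.12
eef_pos: [0.4394, 0.1712, -0.029]
orientation: [0.682, 0.732, -0.0, -0.0]
wrist_force: [0.9, 0.4, -0.3]
gripper_width: 0.603
finger_force: 0.0
t: 17.95
eef_pos: [0.44, 0.1714, 0.0313]
orientation: [0.682, 0.732, 0.001, 0.0]
wrist_force: [0.7, -0.3, -3.6]
gripper_width: 0.46
finger_force: 51.8
```

```bash
python3 -m jog '[[1,0.02,-0.006,0,0],[1,0.035,-0.01,0,0],[1,0.035,-0.01,0,0],[1,0.035,-0.01,0,0],[1,0.035,-0.01,0,0],[1,0.0225,-0.007,0,0],[1,0,0,0,0],[1,0,0,-0.015,0],[1,0,0,-0.015,0],[1,0,0,0,0]]'; python3 -m jog '[[1,0,0,-0.006,0],[1,0,0,-0.006,0],[1,0,0,-0.004,0],[1,0,0,-0.002,0],[1,0,0,0,0],[1,0,0,0,0],[1,0,0,0,0],[1,0,0,0,0],[1,0,0,0,0],[1,0,0,0,0]]'
```

```text
t: 18.78
eef_pos: [0.5722, 0.131, 0.0045]
orientation: [0.682, 0.732, -0.003, -0.002]
wrist_force: [-0.7, -1.5, -4.0]
gripper_width: 0.457
finger_force: 51.6
t: 19.62
eef_pos: [0.5765, 0.1315, -0.0048]
orientation: [0.682, 0.732, 0.0, 0.0]
wrist_force: [-0.3, 0.0, -4.5]
gripper_width: 0.464
finger_force: 51.8
```

```bash
python3 -m jog '[[1,0.001,0,-0.003,0],[1,0,0,-0.003,0],[1,0,0,-0.003,0],[1,0,0,-0.002,0],[1,0,0,-0.002,0],[1,0,0,-0.001,0],[1,0,0,-0.001,0],[1,0,0,0,0],[1,0,0,0,0],[1,0,0,0,0]]'
```

```text
t: 20.45
eef_pos: [0.5772, 0.1315, -0.0161]
orientation: [0.682, 0.732, 0.0, 0.0]
wrist_force: [0.3, -0.1, -3.4]
gripper_width: 0.458
finger_force: 51.8
```

```bash
python3 -m jog '[[1,0,0,-0.001,0],[1,0,0,-0.001,0],[1,0,0,-0.001,0],[1,0,0,-0.0007,0],[1,0,0,-0.0005,0],[1,0,0,0,0],[1,0,0,0,0],[1,0,0,0,0],[1,0,0,0,0],[1,0,0,0,0]]'
```

```text
t: 21.28
eef_pos: [0.577, 0.1315, -0.0189]
orientation: [0.682, 0.732, -0.0, 0.0]
wrist_force: [-3.0, -1.3, 6.2]
gripper_width: 0.456
finger_force: 52.9
```

Seated on the floor. Now release, rise, close and go behind the module.

```bash
python3 -m jog '[[-1,0,0,0,0],[-1,0,0,0,0],[-1,0,0,0,0],[-1,0,0,0,0],[-1,0,0,0.01,0],[-1,0,0,0.02,0],[-1,0,0,0.03,0],[-1,0,0,0.03,0],[-1,0,0,0.02,0],[-1,0,0,0,0]]'; python3 -m jog '[[1,0.001,-0.02,0,0],[1,0.001,-0.03,0,0],[1,0.002,-0.03,0,0],[1,0.002,-0.02,0,0],[1,0.002,-0.01,0,0],[1,0,0,0,0],[1,0,0,0,0],[1,0,0,0,0],[1,0,0,0,0],[1,0,0,0,0]]'
python3 - <<'E'
from h import *
c=read_camera("top"); P=cloud(c); s=read_camera("scene"); S=cloud(s)
np.savez("t5.npz",**c);np.savez("s5.npz",**s)
o=np.array([.5697,.242]); f=np.array([-.0691,.9976]); n=np.array([-.9976,-.0691])
for N,c,P in(("top",c,P),("scene",s,S)):
    h=cv2.cvtColor(c["frame"],cv2.COLOR_RGB2HSV).astype(int); X=(P[...,:2]-o)@f; Y=(P[...,:2]-o)@n
    k=(abs(X+102)<90)&(abs(Y)<30)&(P[...,2]>.02)&(P[...,2]<.075)&(h[...,0]<26)&(h[...,1]>100)
    print(N,k.sum(),"X",np.percentile(X[k],[1,99]).round(4),X[k].min(),"Y",np.percentile(Y[k],[1,99]).round(4),"z",np.percentile(P[k][:,2],[5,50,99]).round(4))
E
```

```text
t: 22.12
eef_pos: [0.5796, 0.132, 0.0669]
orientation: [0.682, 0.732, 0.002, 0.002]
wrist_force: [1.0, 0.5, -0.7]
gripper_width: 1.001
finger_force: 0.0
t: 22.95
eef_pos: [0.583, 0.0498, 0.063]
orientation: [0.681, 0.732, -0.0, -0.0]
wrist_force: [0.3, 0.4, -0.4]
gripper_width: -0.004
finger_force: 0.0Traceback (most recent call last):
  File "<stdin>", line 8, in <module>
    return _quantile_unchecked(
        a, q, axis, out, overwrite_input, method, keepdims, weights)
    return _ureduce(a,
                    func=_quantile_ureduce_func,
    ...<5 lines>...
                    overwrite_input=overwrite_input,
                    method=method)
    r = func(a, **kwargs)
    result = _quantile(arr,
                       quantiles=q,
    ...<2 lines>...
                       out=out,
                       weights=wgt)
    slices_having_nans = np.isnan(arr[-1, ...])
                                  ~~~^^^^^^^^^
IndexError: index -1 is out of bounds for axis 0 with size 0
```

```bash
python3 - <<'E'
from h import *
c=dict(np.load("s5.npz")); P=cloud(c)
o=np.array([.5697,.242]); f=np.array([-.0691,.9976]); n=np.array([-.9976,-.0691])
h=cv2.cvtColor(c["frame"],cv2.COLOR_RGB2HSV).astype(int); X=(P[...,:2]-o)@f; Y=(P[...,:2]-o)@n
k=(abs(X+102)<90)&(abs(Y)<30)&(P[...,2]>.01)&(P[...,2]<.075)&(h[...,0]<26)&(h[...,1]>100)
print(k.sum(),"X",np.percentile(X[k],[1,99]).round(4),X[k].min(),X[k].max(),"Y",np.percentile(Y[k],[1,99]).round(4),"z",np.percentile(P[k][:,2],[2,50,80,99]).round(4))
t=k&(P[...,2]>.042)&(P[...,2]<.05); print("top z",np.median(P[t][:,2]),"Y",np.percentile(Y[t],[2,98]))
pl=k&(h[...,0]<12)&(h[...,2]>180); print("plug",X[pl].mean(),Y[pl].mean(),P[pl][:,2].max())
E
python3 -m jog '[[1,0,0,-0.02,0],[1,0,0,-0.025,0],[1,0,0,-0.025,0],[1,0,0,-0.02,0],[1,0,0,-0.01,0],[1,0,0,0,0],[1,0,0,0,0],[1,0,0,0,0],[1,0,0,0,0],[1,0,0,0,0]]'
```

```text
t: 23.88
eef_pos: [0.5838, 0.049, -0.0109]
orientation: [0.682, 0.732, 0.001, 0.001]
wrist_force: [-0.6, -0.0, -1.4]
gripper_width: -0.004
finger_force: 0.0Traceback (most recent call last):
  File "<stdin>", line 6, in <module>
    return _quantile_unchecked(
        a, q, axis, out, overwrite_input, method, keepdims, weights)
    return _ureduce(a,
                    func=_quantile_ureduce_func,
    ...<5 lines>...
                    overwrite_input=overwrite_input,
                    method=method)
    r = func(a, **kwargs)
    result = _quantile(arr,
                       quantiles=q,
    ...<2 lines>...
                       out=out,
                       weights=wgt)
    slices_having_nans = np.isnan(arr[-1, ...])
                                  ~~~^^^^^^^^^
IndexError: index -1 is out of bounds for axis 0 with size 0
```

```bash
python3 - <<'E'
from h import *
for nm in("s4","s5"):
    c=dict(np.load(nm+".npz")); P=cloud(c)
    h=cv2.cvtColor(c["frame"],cv2.COLOR_RGB2HSV).astype(int)
    k=(h[...,0]>5)&(h[...,0]<26)&(h[...,1]>100)&(P[...,2]>.01)&(P[...,2]<.1)&(P[...,0]<.8)
    n_,l,st,ce=cv2.connectedComponentsWithStats(k.astype(np.uint8))
    for i in range(1,n_):
        if st[i,4]>40: print(nm,st[i],P[l==i].min(0).round(3),P[l==i].max(0).round(3))
E
python3 - <<'E'
from h import *
s=read_camera("scene"); np.savez("s6.npz",**s)
cv2.imwrite("pics/push0.png",cv2.resize(s["frame"][150:340,280:535],(800,596),interpolation=cv2.INTER_CUBIC)[:,:,::-1])
E
```

```text
s4 [  47   20  149   45 3330] [-0.755 -1.674  0.01 ] [-0.214 -1.158  0.1  ]
s4 [ 292   34   90   25 1130] [-1.085 -0.752  0.01 ] [-0.795 -0.442  0.019]
s4 [ 500   58  140   44 3732] [-0.748  0.101  0.01 ] [-0.699  0.551  0.1  ]
s4 [169  76  19  33 460] [-0.114 -0.825  0.01 ] [-0.021 -0.783  0.1  ]
s4 [377 218   9   8  60] [0.378 0.017 0.034] [0.401 0.034 0.049]
s4 [370 269  25  31 333] [0.562 0.071 0.014] [0.605 0.119 0.053]
s4 [184 272  19  37 351] [ 0.677 -0.262  0.01 ] [ 0.764 -0.192  0.036]
s4 [409 277  30  31 491] [0.559 0.146 0.015] [0.601 0.191 0.063]
s4 [284 287   7   8  43] [ 0.658 -0.067  0.023] [ 0.672 -0.057  0.034]
s4 [222 312  27  17 242] [ 0.75  -0.135  0.01 ] [ 0.789 -0.09   0.043]
s5 [  47   21  149   44 3339] [-0.751 -1.678  0.01 ] [-0.213 -1.153  0.1  ]
s5 [294  34  42  21 481] [-1.084 -0.749  0.01 ] [-0.796 -0.577  0.021]
s5 [361  39  19  14 147] [-1.087 -0.528  0.01 ] [-0.877 -0.444  0.017]
s5 [ 500   58  140   43 3708] [-0.743  0.101  0.01 ] [-0.705  0.551  0.1  ]
s5 [169  75  19  33 454] [-0.119 -0.823  0.01 ] [-0.016 -0.783  0.1  ]
s5 [377 218   9   8  60] [0.38  0.016 0.034] [0.399 0.033 0.048]
s5 [184 272  19  38 356] [ 0.68  -0.263  0.01 ] [ 0.764 -0.192  0.036]
s5 [370 272  69  34 778] [0.557 0.071 0.017] [0.605 0.191 0.058]
s5 [284 287   7   8  43] [ 0.657 -0.068  0.024] [ 0.671 -0.056  0.033]
s5 [222 312  27  18 244] [ 0.75  -0.134  0.01 ] [ 0.787 -0.091  0.044]
```

View pics/push0.png

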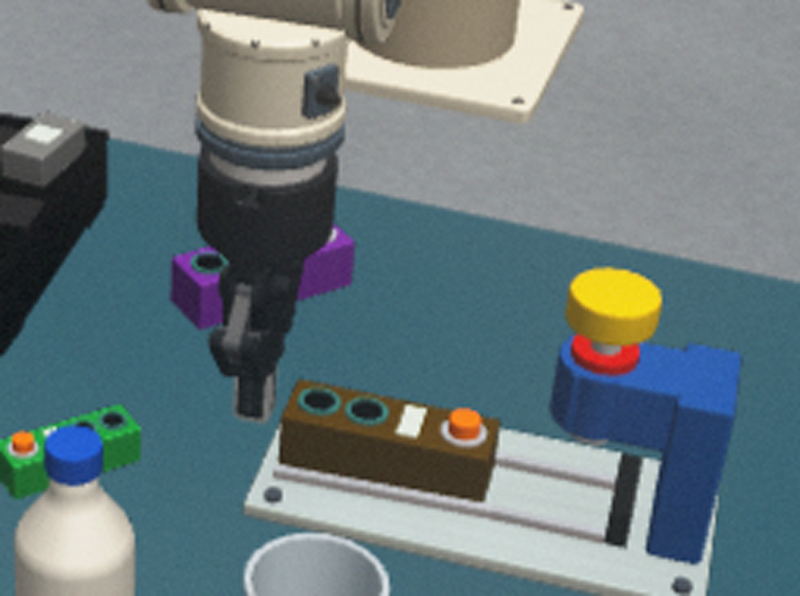

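The module lies straight between the rails, and the closed fingers are just behind its rear face (tips at crop (253,415)). Pushing in small steps.

```bash
python3 -m jog '[[1,-0.0004,0.005,0,0],[1,-0.0004,0.005,0,0],[1,-0.0004,0.005,0,0],[1,-0.0004,0.005,0,0],[1,-0.0004,0.005,0,0],[1,-0.0004,0.005,0,0],[1,-0.0004,0.005,0,0],[1,-0.0004,0.005,0,0],[1,-0.0004,0.005,0,0],[1,-0.0004,0.005,0,0]]'; python3 -m jog '[[1,-0.0004,0.005,0,0],[1,-0.0004,0.005,0,0],[1,-0.0004,0.005,0,0],[1,-0.0004,0.005,0,0],[1,-0.0004,0.005,0,0],[1,-0.0004,0.005,0,0],[1,-0.0003,0.004,0,0],[1,0,0,0,0],[1,0,0,0,0],[1,0,0,0,0]]'
```

```text
t: 24.77
eef_pos: [0.5801, 0.0868, -0.0119]
orientation: [0.682, 0.732, 0.0, 0.0]
wrist_force: [-0.2, -3.8, 3.9]
gripper_width: 0.004
finger_force: 2.1
t: 25.6
eef_pos: [0.5776, 0.1123, -0.0122]
orientation: [0.682, 0.732, -0.0, -0.0]
wrist_force: [0.2, 0.0, 0.5]
gripper_width: 0.001
finger_force: 0.0
```

```bash
python3 -m jog '[[1,-0.0001,0.003,0,0],[1,-0.0001,0.003,0,0],[1,-0.0002,0.002,0,0],[1,-0.0001,0.002,0,0],[1,-0.0001,0.001,0,0],[1,0,0.001,0,0],[1,0,0,0,0],[1,0,0,0,0],[1,0,0,0,0],[1,0,0,0,0]]'
python3 - <<'E'
from h import *
c=read_camera("scene"); P=cloud(c)
o=np.array([.5697,.242]); f=np.array([-.0691,.9976]); n=np.array([-.9976,-.0691])
h=cv2.cvtColor(c["frame"],cv2.COLOR_RGB2HSV).astype(int); X=(P[...,:2]-o)@f; Y=(P[...,:2]-o)@n
k=(abs(X+.08)<.09)&(abs(Y)<.03)&(P[...,2]>.015)&(P[...,2]<.075)&(h[...,0]>5)&(h[...,0]<26)&(h[...,1]>100)
print(k.sum(),"X",np.percentile(X[k],[.5,99.5]).round(4),"Y",np.percentile(Y[k],[1,99]).round(4))
pl=k&(h[...,0]<13)&(h[...,2]>180); print("plug",pl.sum(),X[pl].mean(),Y[pl].mean(),P[pl][:,2].max())
E
```

```text
t: 26.43
eef_pos: [0.5778, 0.1211, -0.0118]
orientation: [0.682, 0.732, 0.0, 0.0]
wrist_force: [-0.4, 0.1, -0.1]
gripper_width: -0.002
finger_force: 0.0
1080 X [-0.1075  0.0091] Y [-0.0231  0.0167]
plug 35 -0.005112719985297114 -0.004773745905042181 0.05856511521185115
```

```bash
python3 -m jog '[[1,-0.0001,0.0015,0,0],[1,-0.0001,0.0015,0,0],[1,0,0.0012,0,0],[1,-0.0001,0.001,0,0],[1,0,0.0007,0,0],[1,0,0,0,0],[1,0,0,0,0],[1,0,0,0,0],[1,0,0,0,0],[1,0,0,0,0]]'
```

```text
t: 27.32
eef_pos: [0.5775, 0.1254, -0.0119]
orientation: [0.682, 0.732, 0.0, 0.0]
wrist_force: [-0.2, -1.6, 2.2]
gripper_width: 0.001
finger_force: 1.0
```

```bash
python3 -m jog '[[1,0,0.0005,0,0],[1,0,0.0005,0,0],[1,0,0.0005,0,0],[1,0,0.0005,0,0],[1,0,0,0,0],[1,0,0,0,0],[1,0,0,0,0],[1,0,0,0,0],[1,0,0,0,0],[1,0,0,0,0]]'
```

```text
t: 28.15
eef_pos: [0.5774, 0.1267, -0.0119]
orientation: [0.682, 0.732, -0.0, 0.0]
wrist_force: [1.4, -5.2, 2.9]
gripper_width: 0.003
finger_force: 2.5
```

```bash
python3 -m jog '[[1,0,0.0005,0,0],[1,0,0.0005,0,0],[1,0,0.0005,0,0],[1,0,0,0,0],[1,0,0,0,0],[1,0,0,0,0],[1,0,0,0,0],[1,0,0,0,0],[1,0,0,0,0],[1,0,0,0,0]]'
```

```text
t: 28.98
eef_pos: [0.5773, 0.1267, -0.0119]
orientation: [0.682, 0.732, -0.001, 0.0]
wrist_force: [1.3, -11.3, 3.2]
gripper_width: -0.0
finger_force: 5.6
```

The TCP has stopped moving while the push rises to 11 N, so the module is against the end stop. Backing off, rising and checking.

```bash
python3 -m jog '[[1,0,-0.01,0,0],[1,0.001,-0.02,0,0],[1,0.001,-0.03,0,0],[1,0,0,0.02,0],[1,0,0,0.035,0],[1,0,0,0.045,0],[1,0,0,0.045,0],[1,0,0,0.045,0],[1,0,0,0.035,0],[1,0,0,0,0]]'
python3 - <<'E'
from h import *
c=read_camera("scene"); P=cloud(c); np.savez("s7.npz",**c)
o=np.array([.5697,.242]); f=np.array([-.0691,.9976]); n=np.array([-.9976,-.0691])
h=cv2.cvtColor(c["frame"],cv2.COLOR_RGB2HSV).astype(int); X=(P[...,:2]-o)@f; Y=(P[...,:2]-o)@n
k=(abs(X+.08)<.11)&(abs(Y)<.03)&(P[...,2]>.015)&(P[...,2]<.075)&(h[...,0]>5)&(h[...,0]<26)&(h[...,1]>100)
print(k.sum(),"X",np.percentile(X[k],[.5,99.5]).round(4),"Y",np.percentile(Y[k],[1,99]).round(4))
side=k&(P[...,2]<.042); g=np.polyfit(X[side],Y[side],1); print("yaw err",g[0],"side Y",np.polyval(g,-.042))
b=(abs(X)<.04)&(abs(Y)<.04)&(h[...,0]>20)&(h[...,0]<35)&(h[...,1]>120)&(P[...,2]>.153); print("button top",P[b].mean(0),b.sum())
cv2.imwrite("pics/home.png",cv2.resize(c["frame"][150:340,280:535],(800,596),interpolation=cv2.INTER_CUBIC)[:,:,::-1])
E
```

```text
t: 29.82
eef_pos: [0.5825, 0.0839, 0.1626]
orientation: [0.682, 0.732, 0.004, 0.003]
wrist_force: [0.6, 0.1, 0.2]
gripper_width: 0.001
finger_force: 0.0
898 X [-0.102   0.0154] Y [-0.0231  0.0172]
yaw err 0.004845613313142657 side Y -0.019737807927027
button top [0.57306032 0.24043486 0.15586725] 374
```

View pics/home.png

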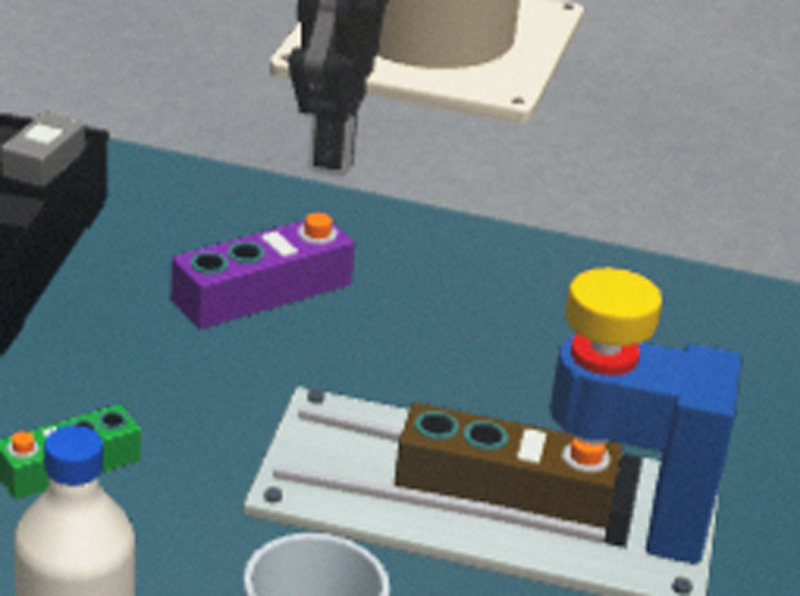

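The module is fully home: front against the black stop at crop (625,490), plug under the ram. Now over the button.

```bash
python3 -m jog '[[1,-0.002,0.025,0,0],[1,-0.003,0.04,0,0],[1,-0.003,0.045,0,0],[1,-0.003,0.045,0,0],[1,-0.003,0.035,0,0],[1,-0.002,0.0195,0,0],[1,0,0,0,0],[1,0,0,0,0],[1,0,0,0,0],[1,0,0,0,0]]'; python3 -m jog '[[1,0,0,-0.01,0],[1,0,0,-0.015,0],[1,0,0,-0.01,0],[1,0,0,-0.005,0],[1,0,0,0,0],[1,0,0,0,0],[1,0,0,0,0],[1,0,0,0,0],[1,0,0,0,0],[1,0,0,0,0]]'
```

```text
t: 30.7
eef_pos: [0.5668, 0.2387, 0.1564]
orientation: [0.682, 0.731, -0.0, -0.0]
wrist_force: [0.8, 0.0, -0.4]
gripper_width: 0.001
finger_force: 0.0
t: 31.53
eef_pos: [0.5671, 0.2403, 0.1272]
orientation: [0.682, 0.732, 0.0, 0.0]
wrist_force: [0.2, -0.1, 0.2]
gripper_width: 0.002
finger_force: 0.0
```

```bash
python3 -m jog '[[1,0.004,0.001,-0.002,0],[1,0,0,-0.002,0],[1,0,0,-0.002,0],[1,0,0,-0.002,0],[1,0,0,-0.002,0],[1,0,0,-0.002,0],[1,0,0,0,0],[1,0,0,0,0],[1,0,0,0,0],[1,0,0,0,0]]'; python3 -m jog '[[1,0,0,-0.001,0],[1,0,0,-0.001,0],[1,0,0,-0.001,0],[1,0,0,-0.001,0],[1,0,0,0,0],[1,0,0,0,0],[1,0,0,0,0],[1,0,0,0,0],[1,0,0,0,0],[1,0,0,0,0]]'
```

```text
t: 32.37
eef_pos: [0.5698, 0.2409, 0.118]
orientation: [0.682, 0.732, -0.0, -0.0]
wrist_force: [-0.5, 0.0, 2.2]
gripper_width: 0.0
finger_force: 1.0
t: 33.2
eef_pos: [0.5698, 0.2409, 0.1148]
orientation: [0.682, 0.732, -0.0, -0.0]
wrist_force: [-1.2, -0.8, 1.4]
gripper_width: 0.0
finger_force: 1.2
```

```bash
python3 -m jog '[[1,0,0,-0.0005,0],[1,0,0,-0.0005,0],[1,0,0,-0.0005,0],[1,0,0,-0.0005,0],[1,0,0,-0.0005,0],[1,0,0,-0.0005,0],[1,0,0,-0.0005,0],[1,0,0,0,0],[1,0,0,0,0],[1,0,0,0,0]]'
```

```text
t: 34.03
eef_pos: [0.5698, 0.2409, 0.1122]
orientation: [0.682, 0.732, -0.0, 0.0]
wrist_force: [-1.8, -0.7, 2.7]
gripper_width: 0.002
finger_force: 1.3
```

```bash
python3 -m jog '[[1,0,0,-0.0005,0],[1,0,0,-0.0005,0],[1,0,0,-0.0005,0],[1,0,0,0,0],[1,0,0,0,0],[1,0,0,0,0],[1,0,0,0,0],[1,0,0,0,0],[1,0,0,0,0],[1,0,0,0,0]]'
```

```text
t: 34.87
eef_pos: [0.5698, 0.2409, 0.1111]
orientation: [0.682, 0.732, -0.0, -0.0]
wrist_force: [-2.0, 0.1, 2.5]
gripper_width: 0.0
finger_force: 1.4
```

```bash
python3 -m jog '[[1,0,0,-0.0005,0],[1,0,0,-0.0005,0],[1,0,0,-0.0005,0],[1,0,0,-0.0005,0],[1,0,0,0,0],[1,0,0,0,0],[1,0,0,0,0],[1,0,0,0,0],[1,0,0,0,0],[1,0,0,0,0]]'
```

```text
t: 35.7
eef_pos: [0.5699, 0.2409, 0.11]
orientation: [0.682, 0.732, 0.0, 0.0]
wrist_force: [-3.1, -1.7, 6.7]
gripper_width: 0.002
finger_force: 3.2
```

```bash
python3 -m jog '[[1,0,0,-0.0005,0],[1,0,0,-0.0005,0],[1,0,0,-0.0005,0],[1,0,0,0,0],[1,0,0,0,0],[1,0,0,0,0],[1,0,0,0,0],[1,0,0,0,0],[1,0,0,0,0],[1,0,0,0,0]]'
```

```text
t: 36.53
eef_pos: [0.5699, 0.2409, 0.109]
orientation: [0.682, 0.732, 0.0, 0.0]
wrist_force: [-3.8, -1.7, 7.2]
gripper_width: 0.002
finger_force: 3.5
```

```bash
python3 -m jog '[[1,0,0,-0.0005,0],[1,0,0,-0.0005,0],[1,0,0,-0.0003,0],[1,0,0,0,0],[1,0,0,0,0],[1,0,0,0,0],[1,0,0,0,0],[1,0,0,0,0],[1,0,0,0,0],[1,0,0,0,0]]'
```

```text
t: 37.37
eef_pos: [0.5699, 0.2409, 0.108]
orientation: [0.682, 0.732, 0.0, 0.0]
wrist_force: [-2.5, -1.6, 7.3]
gripper_width: 0.001
finger_force: 3.7
```

```bash
python3 -m jog '[[1,0,0,-0.0005,0],[1,0,0,-0.0005,0],[1,0,0,-0.0003,0],[1,0,0,0,0],[1,0,0,0,0],[1,0,0,0,0],[1,0,0,0,0],[1,0,0,0,0],[1,0,0,0,0],[1,0,0,0,0]]'
```

```text
t: 38.2
eef_pos: [0.5699, 0.2409, 0.1071]
orientation: [0.682, 0.732, 0.0, 0.0]
wrist_force: [-4.2, -1.1, 7.2]
gripper_width: 0.004
finger_force: 3.7
```

```bash
python3 -m jog '[[1,0,0,-0.0005,0],[1,0,0,-0.0005,0],[1,0,0,-0.0003,0],[1,0,0,0,0],[1,0,0,0,0],[1,0,0,0,0],[1,0,0,0,0],[1,0,0,0,0],[1,0,0,0,0],[1,0,0,0,0]]'
```

```text
t: 39.03
eef_pos: [0.5699, 0.2409, 0.1061]
orientation: [0.682, 0.732, 0.0, 0.0]
wrist_force: [-3.5, -1.0, 7.4]
gripper_width: 0.0
finger_force: 3.8
```

```bash
python3 -m jog '[[1,0,0,-0.0005,0],[1,0,0,-0.0005,0],[1,0,0,0,0],[1,0,0,0,0],[1,0,0,0,0],[1,0,0,0,0],[1,0,0,0,0],[1,0,0,0,0],[1,0,0,0,0],[1,0,0,0,0]]'
```

```text
t: 39.87
eef_pos: [0.5699, 0.2409, 0.1054]
orientation: [0.682, 0.732, 0.0, 0.0]
wrist_force: [-3.4, -1.4, 7.3]
gripper_width: -0.001
finger_force: 3.8
```

```bash
python3 -m jog '[[1,0,0,-0.0005,0],[1,0,0,-0.0005,0],[1,0,0,-0.0003,0],[1,0,0,0,0],[1,0,0,0,0],[1,0,0,0,0],[1,0,0,0,0],[1,0,0,0,0],[1,0,0,0,0],[1,0,0,0,0]]'
```

```text
t: 40.7
eef_pos: [0.5699, 0.2409, 0.1044]
orientation: [0.682, 0.732, 0.0, 0.0]
wrist_force: [-4.7, -1.5, 6.6]
gripper_width: -0.002
finger_force: 3.9
```

```bash
python3 -m jog '[[1,0,0,-0.0005,0],[1,0,0,-0.0004,0],[1,0,0,0,0],[1,0,0,0,0],[1,0,0,0,0],[1,0,0,0,0],[1,0,0,0,0],[1,0,0,0,0],[1,0,0,0,0],[1,0,0,0,0]]'
```

```text
t: 41.53
eef_pos: [0.5699, 0.2409, 0.1037]
orientation: [0.682, 0.732, 0.0, 0.0]
wrist_force: [-4.4, -1.6, 7.2]
gripper_width: 0.003
finger_force: 3.9
```

```bash
python3 -m jog '[[1,0,0,-0.0005,0],[1,0,0,-0.0005,0],[1,0,0,-0.0003,0],[1,0,0,0,0],[1,0,0,0,0],[1,0,0,0,0],[1,0,0,0,0],[1,0,0,0,0],[1,0,0,0,0],[1,0,0,0,0]]'
```

```text
t: 42.37
eef_pos: [0.5699, 0.2409, 0.1028]
orientation: [0.682, 0.732, 0.0, 0.0]
wrist_force: [-3.2, -2.4, 7.4]
gripper_width: 0.0
finger_force: 3.9
```

```bash
python3 -m jog '[[1,0,0,-0.0005,0],[1,0,0,-0.0003,0],[1,0,0,0,0],[1,0,0,0,0],[1,0,0,0,0],[1,0,0,0,0],[1,0,0,0,0],[1,0,0,0,0],[1,0,0,0,0],[1,0,0,0,0]]'
```

```text
t: 43.2
eef_pos: [0.5699, 0.2409, 0.1023]
orientation: [0.682, 0.732, 0.0, 0.0]
wrist_force: [-4.0, -1.4, 9.6]
gripper_width: 0.001
finger_force: 4.5
```

```bash
python3 -m jog '[[1,0,0,-0.0004,0],[1,0,0,-0.0003,0],[1,0,0,0,0],[1,0,0,0,0],[1,0,0,0,0],[1,0,0,0,0],[1,0,0,0,0],[1,0,0,0,0],[1,0,0,0,0],[1,0,0,0,0]]'
```

```text
t: 44.03
eef_pos: [0.57, 0.2409, 0.1023]
orientation: [0.682, 0.732, 0.0, 0.0]
wrist_force: [-4.8, -1.9, 12.9]
gripper_width: -0.001
finger_force: 6.4
```

Bottomed: z no longer changes while the force rises. A little more for 16–17 N, then hold.

```bash
python3 -m jog '[[1,0,0,-0.0004,0],[1,0,0,-0.0003,0],[1,0,0,0,0],[1,0,0,0,0],[1,0,0,0,0],[1,0,0,0,0],[1,0,0,0,0],[1,0,0,0,0],[1,0,0,0,0],[1,0,0,0,0]]'; python3 -m jog '[[1,0,0,0,0],[1,0,0,0,0],[1,0,0,0,0],[1,0,0,0,0],[1,0,0,0,0],[1,0,0,0,0],[1,0,0,0,0],[1,0,0,0,0],[1,0,0,0,0],[1,0,0,0,0]]'
```

```text
t: 44.87
eef_pos: [0.57, 0.2409, 0.1023]
orientation: [0.682, 0.732, 0.0, 0.0]
wrist_force: [-6.7, -2.3, 16.9]
gripper_width: -0.002
finger_force: 8.4
t: 45.7
eef_pos: [0.57, 0.2409, 0.1023]
orientation: [0.682, 0.732, 0.0, 0.0]
wrist_force: [-7.5, -2.7, 17.7]
gripper_width: -0.003
finger_force: 8.4
```

Held for over a second at 17 N. Release upwards and check.

```bash
python3 -m jog '[[1,0,0,0.003,0],[1,0,0,0.006,0],[1,0,0,0.01,0],[1,0,0,0.015,0],[1,0,0,0.02,0],[1,0,0,0.02,0],[1,0,0,0.02,0],[1,0,0,0.01,0],[1,0,0,0,0],[1,0,0,0,0]]'
python3 - <<'E'
from h import *
c=read_camera("scene"); P=cloud(c)
o=np.array([.5697,.242]); f=np.array([-.0691,.9976]); n=np.array([-.9976,-.0691])
h=cv2.cvtColor(c["frame"],cv2.COLOR_RGB2HSV).astype(int); X=(P[...,:2]-o)@f; Y=(P[...,:2]-o)@n
k=(abs(X+.08)<.11)&(abs(Y)<.03)&(P[...,2]>.015)&(P[...,2]<.075)&(h[...,0]>5)&(h[...,0]<26)&(h[...,1]>100)
print("module X",np.percentile(X[k],[.5,99.5]).round(4),"Y",np.percentile(Y[k],[1,99]).round(4))
pl=(abs(X)<.02)&(abs(Y)<.02)&(h[...,0]<13)&(h[...,1]>150)&(h[...,2]>180)&(P[...,2]<.07); print("plug z max",pl.sum(),P[pl][:,2].max())
b=(abs(X)<.04)&(abs(Y)<.04)&(h[...,0]>20)&(h[...,0]<35)&(h[...,1]>120)&(P[...,2]>.12); print("button top z",np.percentile(P[b][:,2],[50,90]))
E
```

```text
t: 46.53
eef_pos: [0.57, 0.241, 0.1788]
orientation: [0.682, 0.732, 0.0, 0.0]
wrist_force: [-2.0, 0.1, -0.1]
gripper_width: -0.002
finger_force: 0.0
module X [-0.102   0.0154] Y [-0.0228  0.0171]
plug z max 9 0.04835030776015403
button top z [0.15507732 0.15714454]
```

The module is home, the plug is pressed in (top about 0.048), the ram is back up and the arm is clear.

```bash
python3 -c "
from station import finish_job; print(finish_job())"
```

```text
the job is handed in; nothing more can be done
None
```

I handed the job in at about 47 s: the module is home against the end stop and the plug is pressed in. I held the ram on its stop ring for over a second at about 17 N, and it has sprung back up with the arm clear; no verdict was returned.

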